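Set the sprung strap clamp half open

ROBOT

A 6-joint arm with a two-finger parallel gripper is mounted at the origin on the work surface. World frame = base frame: x ahead of the robot, y to its left, z up, the work surface at z = 0. Lengths are in m, angles in rad, forces in N, time in s.
With the tool pointing down it reaches from about 0.275 to 0.725 m from the base axis. Payload 5.6 kg.
Tool frame: the origin (TCP) lies at the very end of the fingers, on their centre line; the grasp point (between the pads) lies 19 mm behind it (grasp_offset is the distance from the TCP to the grasp point, in m); y points along the fingers, z is the direction in which the jaws open and shut, and the axes are right-handed (so a half turn about y gives the same grasp; the last joint's range is limited). The gripper opens to 85 mm and grips with 20 to 120 N. Pads are 22 mm wide; open, the fingers measure 114 mm over their backs; the gripper's body (76 mm by 85 mm) begins 54 mm behind the grasp point. The pads swing forward as they close: fully open they stand 13 mm farther back than shut.
Start: joints at [-0.823, 0.255, 0.108, 0, -1.424, -0.285], TCP at [0.246, -0.492, 0.231] pointing down, gripper open.
Joint ranges: [-2.95, 2.95], [-1.21, 1.97], [-1.09, 1.5], [-2.87, 1.71], [-2.94, -0.07], [-3.05, 3.05]. Speed limits (rad/s): [2.57, 2.57, 3.14, 3.14, 3.14, 3.14].

INTERFACE

Orientations are given as [roll, pitch, yaw] about the fixed x, y, z axes, in that order (R = Rz(yaw) Ry(pitch) Rx(roll)).
In Python, from plant import move_to, line_to, move_joints, ungrasp, close_gripper, sleep, inverse_kinematics, read_state, grab_frame, get_calibration, PlanningError, close_job, grasp_offset gives the robot as it stands. Calls block until the motion is done:
- move_to(position, orientation): joint-space move of the TCP to a pose.
- line_to(position, frame=None, speed=0.15, force_limit=None): straight line of the TCP; frame=None keeps the orientation; speed is the mean speed in m/s. With force_limit (N) it stops when the force on the tool has changed by that much, and returns True; else False.
- move_joints(angles): joint-space move.
- ungrasp() and close_gripper(squeeze=None): open the fingers fully, or close them until they stop; squeeze is the grip in N (None keeps the last).
- sleep(seconds).
- inverse_kinematics(position, orientation): joint angles nearest the present ones, or None.
- read_state(): the state.
- grab_frame(name): name is "scene" or "top" or "wrist"; returns the picture (384x512x3 uint8, red, green, blue); there is no depth.
- get_calibration(name): a dict with "camera_matrix" (3x3 intrinsics, pixels), "eye" and "orientation" of the camera in the world. Camera axes: x right, y down, z forward; pixel columns grow to the right and rows downward; lengths in m; the calibration is good to about 2 mm. A picture is of the moment at which its call begins: read the wrist's pose just before it. get_calibration takes no time and is no camera call; for the wrist camera it gives the pose at the moment of the call.
A pose or a line that the arm cannot do raises PlanningError and nothing moves.
- close_job(): hands the job in, once; it reports no verdict.
The state is a dict: "clock": time; "qpos": joint angles; "dq": joint speeds; "joint_efforts": joint torques, N m; "position": TCP position; "orientation": TCP orientation; "contact_force": force on the tool from outside, world axes, zero at the start; "ft_torque": the same for the moment, N m; "opening": finger opening in m.
Only numpy, scipy, OpenCV 4.12 (cv2) and the standard library are available. Lean on these libraries where they do the work, as an engineer would, in place of code of your own. Each camera call takes 0.05 s, during which the arm holds its last target. There are 200 camera calls.

TASK

Get the wide strap clamp ready for a strap: with a fingertip, push its sprung slide open by the upright plate until it is past the middle notch but short of the last one, then let go so that it springs back onto its stop pin and stays half open. Grip nothing, keep off the stop pins, leave the narrow clamp shut and the other things on the bench where they are.

Things in the scene. Friction and masses are not known exactly. Their poses are not given: they have to be found in the camera images.
- wide_clamp: The WIDE strap clamp, the one to work on (jaws 90 mm wide): steel base 270 x 96 x 12 mm fixed to the bench. Origin on the bench surface below the middle of the push plate as it stands when shut. x axis: level, along the slide, the way it opens; z up. Base from x = -120 to +150 mm, fixed jaw at x = -115 to -95 mm, bridge with stop pin over the slide at x = 71 to 93 mm.
- wide_slide (a joint): Opening of the wide slide, m: 0 = shut, 0.060 = end stop; a spring pulls it shut (4 N shut, 9.5 N at the end, lightly damped). It has two saw teeth that the stop pin rides over. Let go between 0.030 and 0.045 it comes back and rests on the pin at 0.025, the middle notch (half open). Let go before 0.026 it shuts again. Past about 0.048 the last notch holds it at 0.050 and there is no way back.
- wide_plate (a point): Centre of the push face of the wide slide: the jaw side (-x) of an upright aluminium plate 60 mm wide, 10 mm thick, from 24.5 to 70 mm above the bench. The point is 47 mm above the bench and moves with the slide. In front of the face are 70 mm of free room to the moving jaw (top 52 mm high; it is part of the slide and moves with it), over the slide bar (top 24.5 mm): room for shut fingers pointing down.
- wide_pin: Stop pin of the wide clamp: upright 6 mm steel pin with a dark head 14 mm across, on the bridge (58 mm high), sprung down; works by itself. Origin at its lower end, 82 mm along the clamp's +x. Head top 67 mm above the bench, 7 mm more as a tooth passes.
- narrow_clamp: The NARROW strap clamp, to be left shut: built the same, same lengths, but with jaws 42 mm, push plate 30 mm and base 66 mm wide. Origin and axes as for the wide clamp. Fixed. The two clamps may stand either way round, left or right.
- narrow_slide (a joint): Opening of the narrow clamp's slide in m: 0 = shut; stays shut.
- narrow_pin: Stop pin of the narrow clamp, like the other.
- jar: Bystander: small glass jar with a blue screw lid, 50 mm across, 52 mm high. Loose; origin at the centre of its underside. Leave it where it is.
- ink: Bystander: small black ink bottle, 32 mm across, 68 mm high. Loose; origin at the centre of its underside. Leave it where it is.
- lotion: Bystander: white plastic bottle, 60 mm across, 150 mm high. Loose; origin at the centre of its underside. Leave it where it is.
- brush: Bystander: bristle brush lying on its wooden back, 200 x 55 x 44 mm. Loose; origin at the centre of its underside. Leave it where it is.
- gauge: Bystander: dial thickness gauge lying flat: aluminium disc 58 mm across, 22 mm high, with a short stem. Loose; origin at the centre of its underside. Leave it where it is.
- creaser: Bystander: creasing tool lying flat: square brass handle 90 x 16 x 16 mm with a thin steel shank. Loose; origin at the centre of its underside. Leave it where it is.
- thread_tin: Bystander: round steel thread tin, 64 mm across, 45 mm high. Loose; origin at the centre of its underside. Leave it where it is.

How it is judged:
By the outcome, as a careful person would: the job done as asked, in the order asked, and still so for the second after the job is handed in, with the robot touching nothing.
It also fails if it takes over 35 s, if anything falls off the work surface, if the arm or the gripper's body presses on something with over 40 N, if the wrist force passes 120 N, or if a joint passes its speed limit or range.

## Working session

There is one attempt and no reset: what is moved stays moved. The work goes in short steps, each a Python script; the robot and the scene stay as the last script left them, time stands still between calls to the robot, and variables do not carry over. Pictures are saved under pics/ and viewed, about 8 in all and at most 12, crops included, and the job is handed in when it is done.

```bash
mkdir -p pics; ls; python3 - <<'E'
from plant import *
import cv2
for n in("scene","top"):
    f=grab_frame(n); cv2.imwrite(f"pics/{n}0.png",cv2.resize(f[:,:,::-1],(800,600),interpolation=cv2.INTER_CUBIC))
    c=get_calibration(n); print(n,c)
s=read_state(); print(s["clock"],s["orientation"],s["position"],s["contact_force"])
E
```

```text
pics
scene {'camera_matrix': array([[420.42703079,   0.        , 257.21585546],
       [  0.        , 420.42703079, 190.20710134],
       [  0.        ,   0.        ,   1.        ]]), 'eye': array([ 1.01892702, -0.65422579,  0.82506726]), 'orientation': array([-2.3420322 , -0.00843104,  0.58182082])}
top {'camera_matrix': array([[427.33846342,   0.        , 262.06995348],
       [  0.        , 427.33846342, 188.52798786],
       [  0.        ,   0.        ,   1.        ]]), 'eye': array([0.37025004, 0.01214714, 1.26648588]), 'orientation': array([-2.95578112, -0.02553469, -1.57203784])}
0.1 [-1.56901334e+00  1.06584098e-04  4.62755212e-01] [ 0.24537207 -0.4917046   0.23046206] [-0.24189938  0.33398366  0.5223078 ]
```

View pics/top0.png

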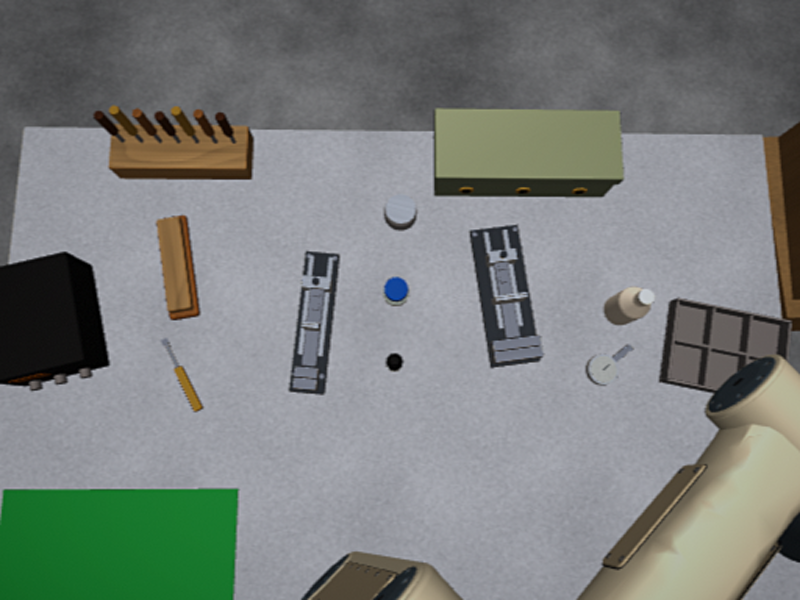

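View pics/scene0.png

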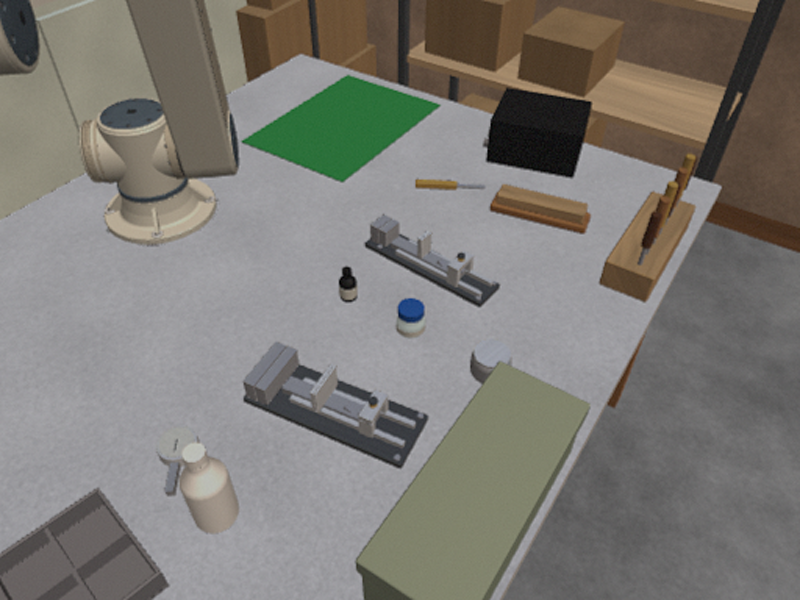

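Both clamps stand with the fixed jaw towards the robot. The wide one is on the right: plate at about (511,296) in the top view and (325,385) in the scene view. I'll crop both for finer pixels.

```bash
python3 - <<'E'
from plant import *
import cv2,numpy as np
o=[]
for n,(x,y) in(("scene",(150,210)),("top",(282,138))):
    f=grab_frame(n)[y:y+100,x:x+130,::-1]
    f=cv2.resize(f,None,fx=6,fy=6,interpolation=cv2.INTER_CUBIC)
    cv2.imwrite(f"pics/{n}1.png",f)
E
```

```text
(no output)
```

View pics/scene1.png

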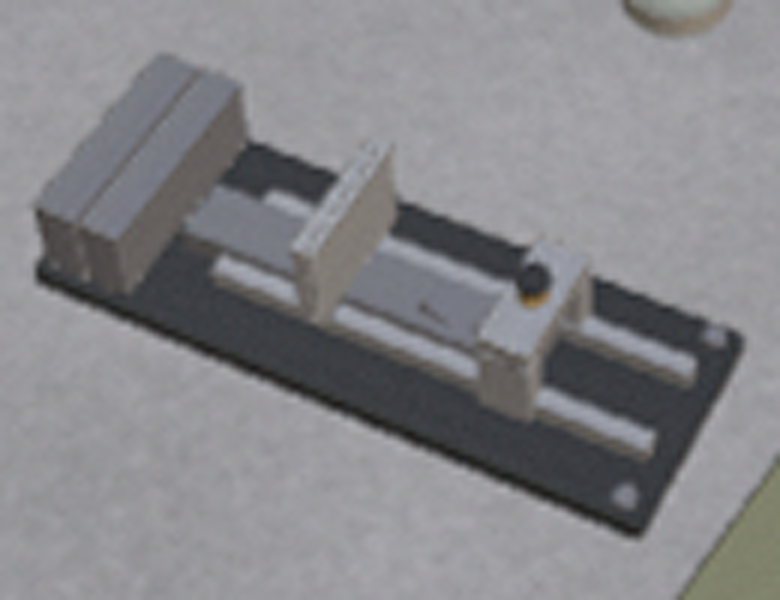

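View pics/top1.png

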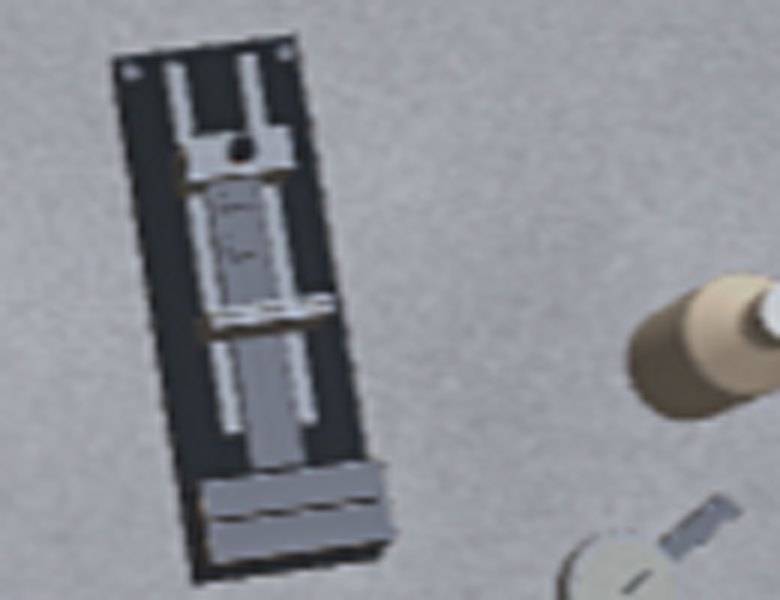

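The crops show the wide clamp clearly. The plate's top face is centred at scene crop (343,202) and top crop (271,312). The pin head is at (534,273) and (241,147), and the far base corners are at (743,338)/(113,60) and (640,530)/(297,38).

```bash
cat > h.py <<'E'
from plant import *
import numpy as np,cv2
from scipy.spatial.transform import Rotation as Ro
def P(c):
    R=Ro.from_euler('xyz',c["orientation"]).as_matrix().T
    return c["camera_matrix"]@np.c_[R,-R@c["eye"]]
def tri(ca,a,cb,b):
    X=cv2.triangulatePoints(P(ca),P(cb),np.array(a,float).reshape(2,1),np.array(b,float).reshape(2,1)).ravel(); return X[:3]/X[3]
def ray(c,px,z):
    d=Ro.from_euler('xyz',c["orientation"]).as_matrix()@np.linalg.solve(c["camera_matrix"],[*px,1]); return c["eye"]+d*(z-c["eye"][2])/d[2]
E
python3 - <<'E'
from h import *
s,t=get_calibration("scene"),get_calibration("top")
S=lambda p:np.array([150,210])+(np.array(p)+.5)/6-.5
T=lambda p:np.array([282,138])+(np.array(p)+.5)/6-.5
for n,a,b in(("plate",(343,202),(271,312)),("pin",(534,273),(241,147)),("fl",(743,338),(113,60)),("fr",(640,530),(297,38))):
    print(n,tri(s,S(a),t,T(b)).round(4))
fl,fr,nl=[ray(t,T(p),.012) for p in((113,60),(297,38),(193,582))]
print(fl,fr,nl,np.linalg.norm(fl-nl),np.linalg.norm(fl-fr)); d=fl-nl; print(np.arctan2(d[1],d[0]))
d=fl-fr; print("yaw2",np.arctan2(-d[0],d[1]))
for z,p in((.07,(271,312)),(.067,(241,147))): print(ray(t,T(p),z))
E
```

```text
plate [ 0.5936 -0.2056  0.0626]
pin [ 0.6745 -0.1932  0.0638]
fl [ 0.7347 -0.1386  0.0059]
fr [ 0.7476 -0.233   0.0056]
[ 0.73359043 -0.13734016  0.012     ] [ 0.74579851 -0.23166986  0.012     ] [ 0.4689797  -0.17188477  0.012     ] 0.26685608024998736 0.09511640583434901
0.1298146401182772
yaw2 0.12870380927672534
[ 0.59278805 -0.20371656  0.07      ]
[ 0.67444708 -0.19206889  0.067     ]
```

```bash
cat >> h.py <<'E'
yaw=.1295; u=np.array([np.cos(yaw),np.sin(yaw),0]); o=np.array([.593,-.204,0]); rpy=[-np.pi/2,0,yaw]
def at(x,z): return o+u*x+[0,0,z]
E
python3 - <<'E'
from h import *
close_gripper()
line_to([.246,-.492,.26])
move_to(at(-.038,.26),rpy)
line_to(at(-.038,.16))
s=read_state(); print(s["clock"],s["position"],s["orientation"],s["opening"],s["contact_force"],s["qpos"])
c=get_calibration("wrist"); f=grab_frame("wrist"); 
K=np.array([at(0,.07),at(-.005,.07),at(-.075,.052),at(.082,.067)])
for p in K:
    q=P(c)@[*p,1]; q=q[:2]/q[2]; print(q); cv2.circle(f,tuple(int(v) for v in q),2,(255,0,0),-1)
cv2.imwrite("pics/w.png",cv2.resize(f[:,:,::-1],(768,576)))
E
```

```text
3.675 [ 0.55579456 -0.20946402  0.1611218 ] [-1.57179028 -0.00159141  0.12927951] -6.447253747290069e-05 [ 0.4889016  -0.0172352   0.61106208] [-9.70530342e-02  3.68623612e-01  8.85418247e-02  6.36601007e-04
 -1.28894072e+00 -1.34464110e+00]
[257.05507606 237.3667459 ]
[257.05724727 232.348381  ]
[257.07403336 151.0881888 ]
[257.02113269 309.61347021]
```

View pics/w.png

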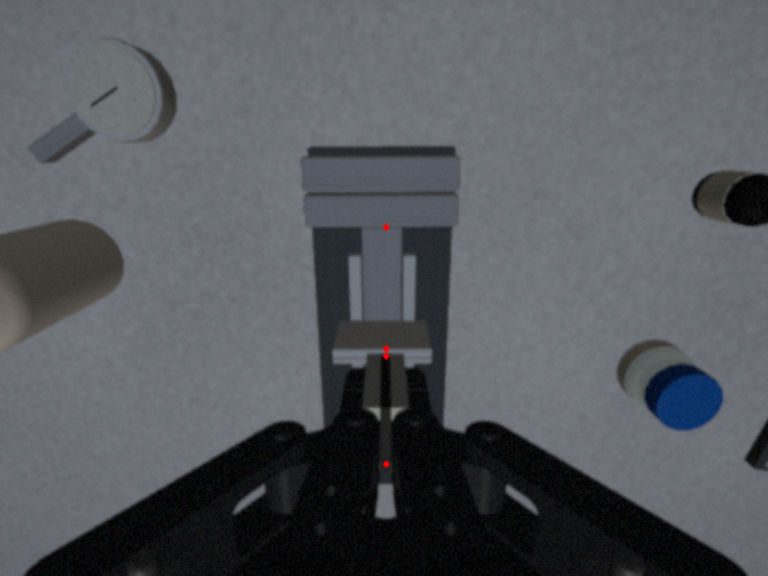

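The predicted points (red) sit right on the plate's jaw-side edge (386,349) and the moving jaw's edge (386,227). The clamp is shut and the bystanders are well clear, so I'll descend and feel for the plate.

```bash
python3 - <<'E'
from h import *
print(line_to(at(-.038,.042),speed=.08,force_limit=8))
def st():
    s=read_state(); print(round(s["clock"],2),"x=%.4f"%((s["position"]-o)@u),s["position"].round(4),"F",s["contact_force"].round(2)); return s
sleep(.2); st()
print(line_to(at(-.006,.042),speed=.015,force_limit=2.5)); st()
sleep(.2); st()
E
```

```text
False
5.55 x=-0.0378 [ 0.5555 -0.2089  0.0423] F [-0.79  0.1   0.48]
True
7.02 x=-0.0147 [ 0.5784 -0.2057  0.0412] F [-0.15  1.01 -0.22]
7.22 x=-0.0150 [ 0.5781 -0.2056  0.0408] F [-0.65  0.1   0.63]
```

```bash
python3 - <<'E'
from h import *
for x in np.arange(-.0145,-.003,.0015):
    line_to(at(x,.042),speed=.02); F=[];X=[]
    for _ in range(8):
        sleep(.02); s=read_state(); F.append(s["contact_force"]@u); X.append((s["position"]-o)@u)
    print("%.4f cmd, %.4f at, F %.2f  t %.2f"%(x,np.mean(X),np.mean(F),s["clock"]))
    if np.mean(F)<-3.5: break
E
```

```text
-0.0145 cmd, -0.0145 at, F 0.21  t 7.60
-0.0130 cmd, -0.0138 at, F -4.31  t 7.98
```

Contact is at x ≈ -0.014, within 2 mm of the vision prediction. The target is a slide opening of about 0.038, which puts the TCP at about +0.024.

```bash
python3 - <<'E'
from h import *
def st():
    F=[];X=[]
    for _ in range(6):
        sleep(.02); s=read_state(); F.append(s["contact_force"]@u); X.append((s["position"]-o)@u)
    x=np.mean(X); print("t %.2f x %.4f slide~%.4f F %.2f"%(s["clock"],x,x+.014,np.mean(F))); return x
for x in (0,.012,.018,.0235):
    print(line_to(at(x,.042),speed=.03,force_limit=35)); y=st()
if y+.014<.035: line_to(at(.0235+.038-(y+.014),.042),speed=.02); st()
f=grab_frame("scene")[210:310,150:280,::-1]; cv2.imwrite("pics/open.png",cv2.resize(f,None,fx=6,fy=6,interpolation=cv2.INTER_CUBIC))
E
```

```text
False
t 8.67 x -0.0006 slide~0.0134 F -5.27
False
t 9.32 x 0.0112 slide~0.0252 F -6.31
False
t 9.77 x 0.0170 slide~0.0310 F -6.93
False
t 10.20 x 0.0223 slide~0.0363 F -7.73
```

View pics/open.png

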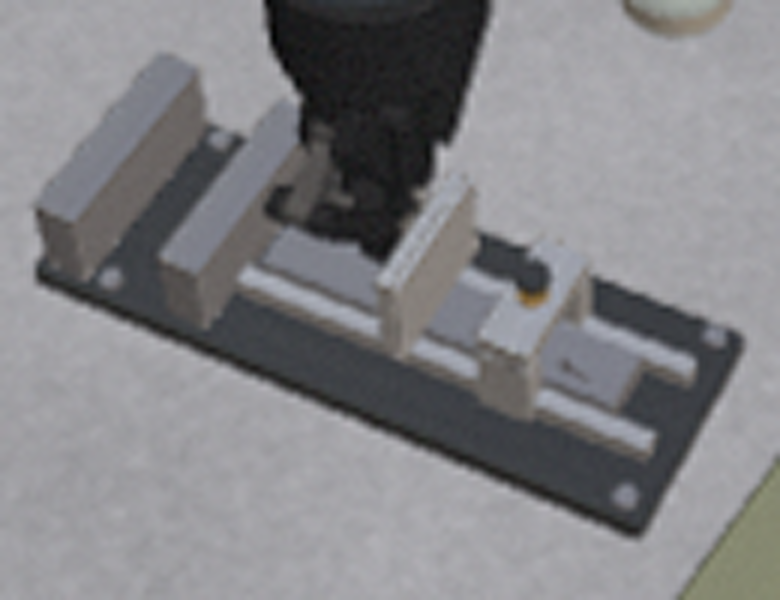

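The plate is at about 0.036 by both position and force (7.7 N against 7.3 expected), between the notches. Now I'll let go, lift out and check.

```bash
python3 - <<'E'
from h import *
line_to(at(-.012,.042),speed=.1); sleep(.2)
s=read_state(); print((s["position"]-o)@u,s["contact_force"].round(2))
line_to(at(-.012,.22),speed=.15); line_to(at(-.16,.24),speed=.15); sleep(.3)
print(read_state()["clock"])
a,b=[grab_frame(n)[:,:,::-1] for n in("scene","top")]
cv2.imwrite("pics/fa.png",cv2.resize(a,(800,600))) 
cv2.imwrite("pics/fb.png",cv2.resize(a[210:310,150:280],None,fx=6,fy=6,interpolation=cv2.INTER_CUBIC))
E
```

```text
-0.011250231167385381 [-0.02  0.56 -0.12]
13.7333
```

View pics/fb.png

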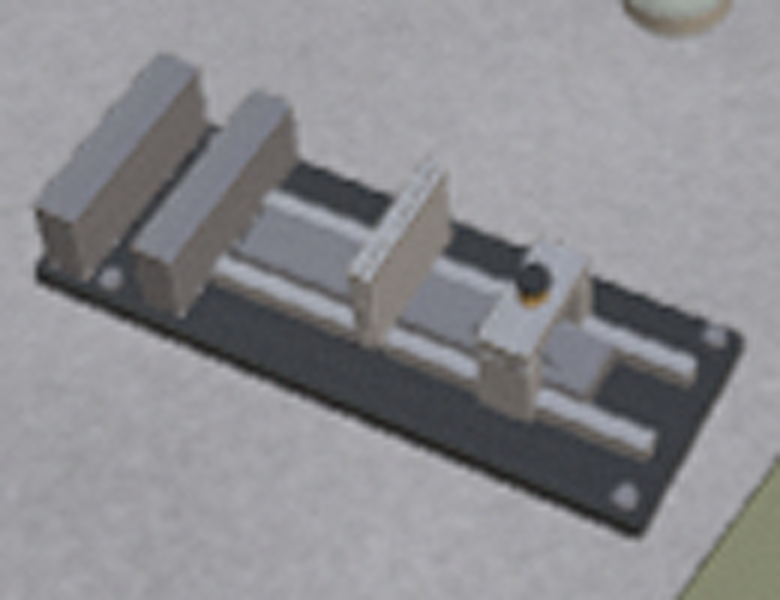

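View pics/fa.png

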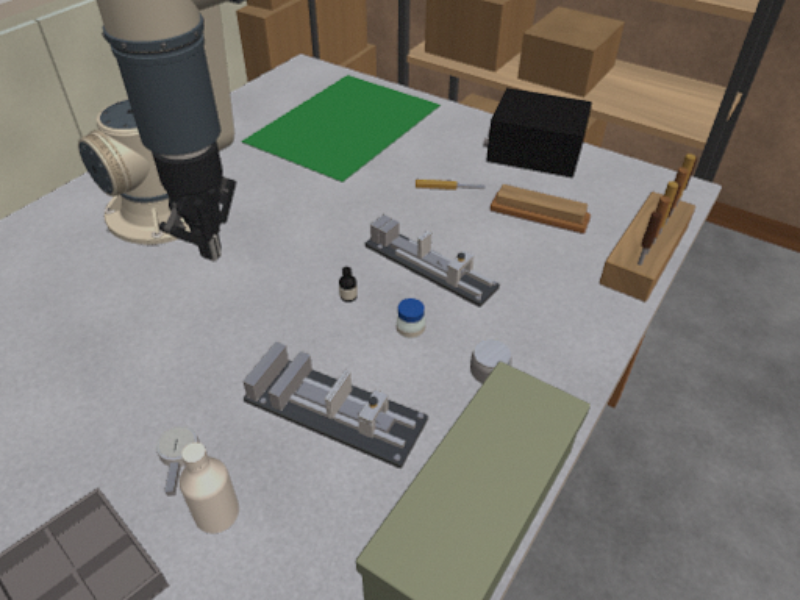

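The plate's near top corner has moved from (293,250) shut to (349,272). That is about 60 px, against about 87 px at 0.036, so the opening is about 0.025 and the slide rests on the middle notch. The narrow clamp is still shut, the bystanders haven't moved and the robot is clear.

```bash
python3 -c "
from plant import *
close_job()"
```

```text
the job is handed in; nothing more can be done
```

The wide clamp now rests half open on its stop pin at the middle notch, and the job is handed in. With the gripper shut, I pushed its plate open with the fingertips to about 36 mm, short of the last notch, and let it spring back.

**Opening:** from the final scene image it is about 25 mm, scaled from how far the plate moved in the pictures. At the far point of the push, finger position (36 mm) and force (7.7 N, about 7.3 N expected from the spring) agreed.

**Surroundings:** the narrow clamp is shut and the bystanders look unmoved. The robot was clear of everything, and the force read near zero once I let go. The robot's clock stood at about 14 s at the last check.

**Checks that disagreed:** the first light touch stopped early on a false force reading, so I found the plate in small steps instead. It was about 2 mm further along than the cameras predicted, within their stated accuracy.

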